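# Put the wooden furniture back in its tills

## Robot

A 7-joint arm with a two-finger parallel gripper is mounted at the origin on the work surface. World frame = base frame: x ahead of the robot, y to its left, z up, the work surface at z = 0. Lengths are in m, angles in rad, forces in N, time in s.
With the tool pointing down it reaches from about 0.4 to 0.85 m from the base axis. Payload 10.4 kg.
Tool frame: the origin (TCP) lies midway between the tips of the shut fingers; the grasp point (between the pads) lies 19 mm behind it; z points along the fingers, x is the direction in which the jaws open and shut, and the axes are right-handed (so a half turn about z gives the same grasp; the last joint's range is limited). The gripper opens to 87 mm and grips with 3 to 60 N. Pads are 19 mm wide; open, the fingers measure 117 mm over their backs; the gripper's body (75 mm by 190 mm) begins 51 mm behind the grasp point.
Start: joints at [1.169, 0.332, -0.065, 1.46, 0.022, 1.35, -0.088], TCP at [0.231, -0.581, 0.223] pointing down, gripper open.
Joint ranges: [-2.6, 2.6], [-0.5, 2.12], [-1.47, 1.34], [0.16, 2.42], [-1.27, 4.41], [0.06, 2.06], [-2.6, 2.6]. Speed limits (rad/s): [2.22, 2.22, 2.79, 2.79, 3.14, 3.14, 3.14].

## Interface

Orientations are given as a unit quaternion [x, y, z, w].
In Python, from bench import r gives the robot as it stands. The module is installed in compiled form; this text tells all that it offers.
- The arm moves only by the tool play_rows, never from a script. Its argument "commands" is a list of rows, each a list of 7 numbers: the shift along the world's x, y, z in cm, then the turn, a rotation vector about the world's x, y, z in rad, then the finger opening in cm, from 0 to 8.7. A call has 1 to 20 rows; each row shifts and turns the commanded pose from where the row before left it; what a row does not reach is not made up. A row lasts 1/8 s, in which the tool goes at most 62.5 mm and 10.7 degrees, less where a joint would pass 70% of its speed; a pose out of reach is approached as far as the arm can. A call is refused whole if a number of a shift passes 6.25 or a number of a turn 0.188, either way. A call with a gripper value outside its range is refused whole. The fingers move at their own pace and stop on an object; "grip_force" is the grip in N (left out, the last holds). Time passes only in rows, so rows that do not move let the fingers close. It gives the time, the measured TCP pose, the force and the opening at its end, in the units of the state.
- r.read_state(): the state, without advancing time (a new reading comes with each control period).
- r.camera(name): name is "scene" or "top" or "wrist"; returns a dict with "img" (480x640x3 uint8, red, green, blue), "K" (3x3 intrinsics, pixels), "camera_from_world" (4x4, takes a point from world to camera coordinates). Camera axes: x right, y down, z forward; pixel columns grow to the right and rows downward; lengths in m; the calibration is good to about 2 mm. A picture is of the moment at which its call begins. There is no depth.
- r.close_job(): hands the job in, once; it reports no verdict.
The state is a dict: "time": time; "joint_positions": joint angles; "joint_vel": joint speeds; "joint_torque": joint torques, N m; "ee_pos": TCP position; "eef_rot": TCP orientation; "ft_force": force on the tool from outside, world axes, zero at the start; "torque": the same for the moment, N m; "width": finger opening in m.
Only numpy, scipy, OpenCV 4.12 (cv2) and the standard library are available. Lean on these libraries where they do the work, as an engineer would, in place of code of your own. Each camera call takes 0.05 s, during which the arm holds its last target. There are 200 camera calls.

## Task

The job is off the press: clear the printer's wooden furniture from the imposing stone. Take the four loose wooden bars one after another and lay each in the till that holds bars of its own length, flat on top of the bars already there and pointing the same way as they do. Lay them down rather than dropping them, and leave the two metal bars where they lie; they are wanted for the next forme.

Things in the scene. Friction and masses are not known exactly. Their poses are not given: they have to be found in the camera images.
- wood_42_mid (a point): Loose wooden furniture bar (printer's spacing block, plain pale wood, solid), 42 mm long, 21 mm wide, 16 mm high, lying flat on the stone. Point: its centre, half-way up (8 mm above its underside). x axis along its length, y across its width, z up.
- wood_63_mid (a point): Loose wooden furniture bar (printer's spacing block, plain pale wood, solid), 63 mm long, 21 mm wide, 16 mm high, lying flat on the stone. Point: its centre, half-way up (8 mm above its underside). x axis along its length, y across its width, z up.
- wood_85_mid (a point): Loose wooden furniture bar (printer's spacing block, plain pale wood, solid), 85 mm long, 21 mm wide, 16 mm high, lying flat on the stone. Point: its centre, half-way up (8 mm above its underside). x axis along its length, y across its width, z up.
- wood_127_mid (a point): Loose wooden furniture bar (printer's spacing block, plain pale wood, solid), 127 mm long, 21 mm wide, 16 mm high, lying flat on the stone. Point: its centre, half-way up (8 mm above its underside). x axis along its length, y across its width, z up.
- till_42_bed (a point): Wooden till (open-topped dark wood tray, fixed to the stone) for the 42 mm bars. Inside 62 mm long (x axis) by 88 mm wide (y axis), walls 6 mm thick, 74 x 100 mm outside, rim 34 mm above the stone. Its floor is covered by one full layer of four 42 mm bars lying side by side along x, fixed; they show which length it is for. Point: centre of that layer's upper face, 22 mm above the stone and 12 mm below the rim; a bar laid in the till rests on this face. z up.
- till_63_bed (a point): Wooden till (open-topped dark wood tray, fixed to the stone) for the 63 mm bars. Inside 83 mm long (x axis) by 88 mm wide (y axis), walls 6 mm thick, 95 x 100 mm outside, rim 34 mm above the stone. Its floor is covered by one full layer of four 63 mm bars lying side by side along x, fixed; they show which length it is for. Point: centre of that layer's upper face, 22 mm above the stone and 12 mm below the rim; a bar laid in the till rests on this face. z up.
- till_85_bed (a point): Wooden till (open-topped dark wood tray, fixed to the stone) for the 85 mm bars. Inside 105 mm long (x axis) by 88 mm wide (y axis), walls 6 mm thick, 117 x 100 mm outside, rim 34 mm above the stone. Its floor is covered by one full layer of four 85 mm bars lying side by side along x, fixed; they show which length it is for. Point: centre of that layer's upper face, 22 mm above the stone and 12 mm below the rim; a bar laid in the till rests on this face. z up.
- till_127_bed (a point): Wooden till (open-topped dark wood tray, fixed to the stone) for the 127 mm bars. Inside 147 mm long (x axis) by 88 mm wide (y axis), walls 6 mm thick, 159 x 100 mm outside, rim 34 mm above the stone. Its floor is covered by one full layer of four 127 mm bars lying side by side along x, fixed; they show which length it is for. Point: centre of that layer's upper face, 22 mm above the stone and 12 mm below the rim; a bar laid in the till rests on this face. z up.
- metal_63_mid (a point): Loose metal furniture bar, 63 mm long, 21 mm wide, 16 mm high, grey metal with a row of open pockets in its top; it lies among the wooden bars. Not to be moved. Point: its centre, half-way up; x axis along its length, z up.
- metal_85_mid (a point): Loose metal furniture bar, 85 mm long, 21 mm wide, 16 mm high, grey metal with a row of open pockets in its top; it lies among the wooden bars. Not to be moved. Point: its centre, half-way up; x axis along its length, z up.

How it is judged:
At the end, for the whole second after the job is handed in: Each of the four wooden bars lies in the till of its own length (anywhere inside its walls), flat on the layer of bars there (centre 5 to 11 mm above the layer, within 0.1 rad of level), lengthwise within 0.35 rad of the till's long axis, released and at rest (x of wood_42_mid in the frame of till_42_bed between -0.013 and 0.013 m and y of wood_42_mid in the frame of till_42_bed between -0.036 and 0.036 m and z of wood_42_mid in the frame of till_42_bed between 0.005 and 0.011 m and angle between the x axis of wood_42_mid and the x axis of till_42_bed, either way round below 0.35 rad and angle between the z axis of wood_42_mid and the z axis of till_42_bed, either way round below 0.1 rad and linear speed of each of wood_42, wood_63, wood_85, wood_127 below 0.02 m/s and x of wood_63_mid in the frame of till_63_bed between -0.013 and 0.013 m and y of wood_63_mid in the frame of till_63_bed between -0.036 and 0.036 m and z of wood_63_mid in the frame of till_63_bed between 0.005 and 0.011 m and angle between the x axis of wood_63_mid and the x axis of till_63_bed, either way round below 0.35 rad and angle between the z axis of wood_63_mid and the z axis of till_63_bed, either way round below 0.1 rad and x of wood_85_mid in the frame of till_85_bed between -0.013 and 0.013 m and y of wood_85_mid in the frame of till_85_bed between -0.036 and 0.036 m and z of wood_85_mid in the frame of till_85_bed between 0.005 and 0.011 m and angle between the x axis of wood_85_mid and the x axis of till_85_bed, either way round below 0.35 rad and angle between the z axis of wood_85_mid and the z axis of till_85_bed, either way round below 0.1 rad and x of wood_127_mid in the frame of till_127_bed between -0.013 and 0.013 m and y of wood_127_mid in the frame of till_127_bed between -0.036 and 0.036 m and z of wood_127_mid in the frame of till_127_bed between 0.005 and 0.011 m and angle between the x axis of wood_127_mid and the x axis of till_127_bed, either way round below 0.35 rad and angle between the z axis of wood_127_mid and the z axis of till_127_bed, either way round below 0.1 rad); the robot touches nothing.
It fails at once if a wooden bar is dropped: out of the fingers more than 40 mm above the layer it belongs on ((height (world z) of wood_42_mid above 0.07 m and contact force between the fingers and wood_42 below 0.01 N) or (height (world z) of wood_63_mid above 0.07 m and contact force between the fingers and wood_63 below 0.01 N) or (height (world z) of wood_85_mid above 0.07 m and contact force between the fingers and wood_85 below 0.01 N) or (height (world z) of wood_127_mid above 0.07 m and contact force between the fingers and wood_127 below 0.01 N)).
It fails at once if a metal bar is moved by more than 20 mm (distance of any of metal_63_mid, metal_85_mid from where it was at the start of the episode above 0.02 m).
It also fails if it takes over 112 s, if anything falls off the work surface, if the arm or the gripper's body presses on something with over 40 N, if the wrist force passes 120 N, or if a joint passes its speed limit or range.

## Working session

There is one attempt and no reset: what is moved stays moved. The work goes in short steps, Python scripts to look and compute and a tool call to move; the robot and the scene stay as the last step left them, time stands still between calls to the robot, and variables do not carry over. Pictures are saved under pics/ and viewed, about 12 in all and at most 16, crops included, and the job is handed in when it is done.

Besides the shell and the picture viewer there is one more tool, called by a JSON object that holds its "api" and its "payload", one argument or row to a line. play_rows: Moves the arm, as the interface text tells. Its arguments: {"type":"object","properties":{"commands":{"type":"array","items":{"type":"array","items":{"type":"number"}}},"grip_force":{"type":"number"}},"required":["commands"]}

```bash
mkdir -p pics; python3 - <<'E'
from bench import r
import cv2,numpy as np
for n in ("top","scene"):
    c=r.camera(n); cv2.imwrite(f"pics/{n}0.png",c["img"][:,:,::-1]); np.savez(f"{n}0.npz",**c)
    T=np.linalg.inv(c["camera_from_world"]); print(n,c["K"].round(1).tolist(),T.round(3).tolist())
s=r.read_state(); print(s["ee_pos"],s["eef_rot"],s["width"],s["time"])
E
```

```text
top [[445.3, 0.0, 320.4], [0.0, 445.3, 237.6], [0.0, 0.0, 1.0]] [[0.01, -0.986, 0.168, 0.382], [-1.0, -0.011, -0.003, -0.016], [0.005, -0.168, -0.986, 0.985], [0.0, 0.0, 0.0, 1.0]]
scene [[579.9, 0.0, 316.4], [0.0, 579.9, 238.6], [0.0, 0.0, 1.0]] [[0.852, 0.39, -0.349, 0.903], [0.523, -0.646, 0.556, -0.591], [-0.009, -0.657, -0.754, 0.82], [0.0, 0.0, 0.0, 1.0]]
[ 0.23097274 -0.5803809   0.22183707] [ 8.27584784e-01 -5.61340375e-01 -5.53161676e-04 -3.20809948e-04] 0.08683003223166776 0.1
```

View pics/top0.png

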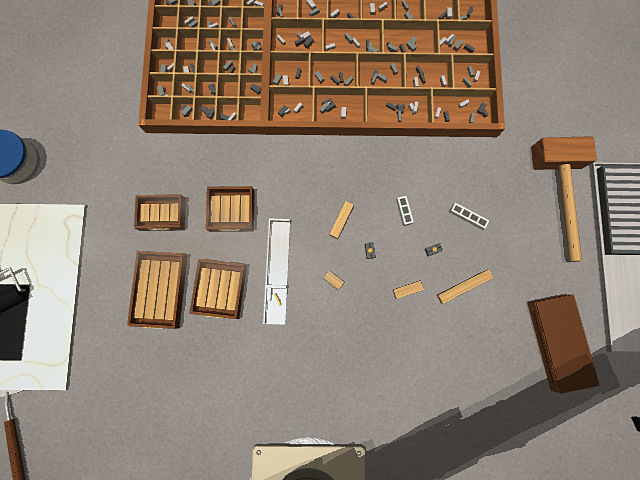

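The top view shows the tills at left: 42 at (160,212), 63 at (231,209), 127 at (157,290) and 85 at (218,289). The loose wood is 85 at (341,219), 42 at (334,280), 63 at (408,290) and 127 at (465,286). The metal bars are at (405,210) and (469,215), with two small quoins at (370,250) and (433,250).

```bash
cat > h.py <<'E'
import numpy as np,cv2
from scipy.spatial.transform import Rotation as R
def cast(c,px,z):
    px=np.atleast_2d(px).astype(float); T=np.linalg.inv(c["camera_from_world"])
    d=np.c_[px,np.ones(len(px))]@np.linalg.inv(c["K"]).T@T[:3,:3].T
    o=T[:3,3]; return (o+d*((z-o[2])/d[:,2])[:,None])[:,:2]
def rect(c,mask_pts,z):
    w=cast(c,mask_pts,z); (cx,cy),(a,b),_=r=cv2.minAreaRect((w*1000).astype(np.float32))
    q=cv2.boxPoints(r); e=[q[1]-q[0],q[2]-q[1]]; l=max(e,key=np.linalg.norm)
    return cx/10,cy/10,max(a,b),min(a,b),np.degrees(np.arctan2(l[1],l[0]))%180
def wood(c,s=60,v=120):
    h=cv2.cvtColor(c["img"],cv2.COLOR_RGB2HSV)
    return cv2.inRange(h,(8,s,v),(28,255,255))
E
python3 - <<'E'
from h import *
c=dict(np.load("top0.npz"))
m=wood(c,70,150); m2=cv2.morphologyEx(m,cv2.MORPH_CLOSE,np.ones((3,3)))
n,l,st,ce=cv2.connectedComponentsWithStats(m2)
for i in range(1,n):
    x,y,w,h,a=st[i]
    if a<60 or y<140 or x>500: continue
    ys,xs=np.where(l==i); z=.022 if x<260 else .016
    print(ce[i].round(),a,np.round(rect(c,np.c_[xs,ys],z),1))
for nm,p in dict(metal63=(405,210),metal85=(469,215),q1=(370,250),q2=(433,250),tray=(277,271)).items(): print(nm,cast(c,p,.016).round(3))
o=cv2.resize(c["img"][170:350,110:510],None,fx=2,fy=2,interpolation=cv2.INTER_CUBIC); 
k=cv2.resize(m2[170:350,110:510],None,fx=2,fy=2); 
cv2.imwrite("pics/m0.png",cv2.vconcat([o[:,:,::-1].copy()]))
E
```

```text
[230. 208.] 999 [61.2 18.3 83.5 59.2 90.6]
[341. 219.] 346 [ 59.1  -6.5  84.6  20.5 155. ]
[159. 212.] 640 [60.1 33.9 82.7 39.  92.3]
[157. 289.] 2247 [ 43.1  33.  124.6  86.7 177. ]
[218. 289.] 1506 [43.4 20.  84.4 82.3 84.3]
[333. 280.] 180 [45.6 -4.8 41.4 20.2 52.6]
[466. 286.] 549 [ 44.5 -33.6 126.5  20.4 116.9]
[408. 289.] 271 [ 43.7 -21.1  62.3  20.3 108.8]
metal63 [[ 0.613 -0.207]]
metal85 [[ 0.603 -0.35 ]]
q1 [[ 0.522 -0.128]]
q2 [[ 0.523 -0.267]]
tray [[0.473 0.075]]
```

View pics/scene0.png

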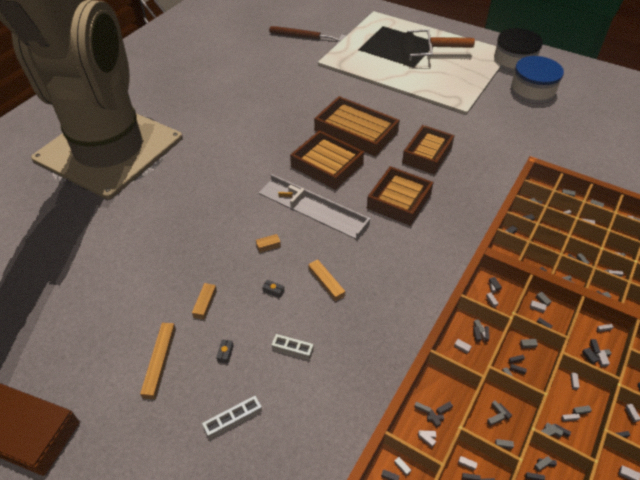

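The measured sizes match the stated ones to about 1–3 mm, so I'll act on them. The scene view confirms nothing tall stands on the route. I'll start with the 127 bar at (44.5, -33.6).

{"api": "play_rows", "payload": {
  "commands": [
    [1.78,2.03,-1,0,0,0.1385,5],
    [1.78,2.03,-1,0,0,0.1385,5],
    [1.78,2.03,-1,0,0,0.1385,5],
    [1.78,2.03,-1,0,0,0.1385,5],
    [1.78,2.03,-1,0,0,0.1385,5],
    [1.78,2.03,-1,0,0,0.1385,5],
    [1.78,2.03,-1,0,0,0.1385,5],
    [1.78,2.03,-1,0,0,0.1385,5],
    [1.78,2.03,-1,0,0,0.1385,5],
    [1.78,2.03,-1,0,0,0.1385,5],
    [1.78,2.03,-1,0,0,0.1385,5],
    [1.78,2.03,-1,0,0,0.1385,5],
    [0,0,0,0,0,0,5],
    [0,0,0,0,0,0,5]
  ],
  "grip_force": 15
}}

```text
time: 1.85
ee_pos: [0.4442, -0.3377, 0.1025]
eef_rot: [0.973, 0.232, -0.0, -0.0]
ft_force: [1.2, -0.6, -0.2]
width: 0.0499
```

```bash
cat >> h.py <<'E'
def phi(s):
    x=R.from_quat(s["eef_rot"]).as_matrix()[:,0]; return (np.degrees(np.arctan2(x[1],x[0]))+90)%180
def wristlook(r,z,name,s=70,v=120):
    c=r.camera("wrist"); s_=r.read_state(); cv2.imwrite(f"pics/{name}.png",c["img"][:,:,::-1])
    m=cv2.morphologyEx(wood(c,s,v),cv2.MORPH_CLOSE,np.ones((3,3)))
    n,l,st,ce=cv2.connectedComponentsWithStats(m)
    for i in range(1,n):
        if st[i][4]>1500:
            ys,xs=np.where(l==i); print(ce[i].round(),st[i],np.round(rect(c,np.c_[xs,ys],z),1))
    print("tcp",(s_["ee_pos"]*100).round(2),"phi",phi(s_).round(1),"w",s_["width"].round(4),"f",s_["ft_force"].round(1),"t",s_["time"])
E
python3 -c "
from h import *;from bench import r
wristlook(r,.016,'w1')"
```

```text
[395.  74.] [ 369   22   51  107 3370] [ 43.6 -21.3  63.   22.7 109.3]
[321. 232.] [ 307  157   30  156 4306] [ 44.4 -33.5 121.7  21.1 116.8]Traceback (most recent call last):
  File "<string>", line 3, in <module>
    wristlook(r,.016,'w1')
    ~~~~~~~~~^^^^^^^^^^^^^
  File "h.py", line 23, in wristlook
    print("tcp",(s_["ee_pos"]*100).round(2),"phi",phi(s_).round(1),"w",s_["width"].round(4),"f",s_["ft_force"].round(1),"t",s_["time"])
                                                                       ^^^^^^^^^^^^^^^^^
AttributeError: 'float' object has no attribute 'round'
```

View pics/w1.png

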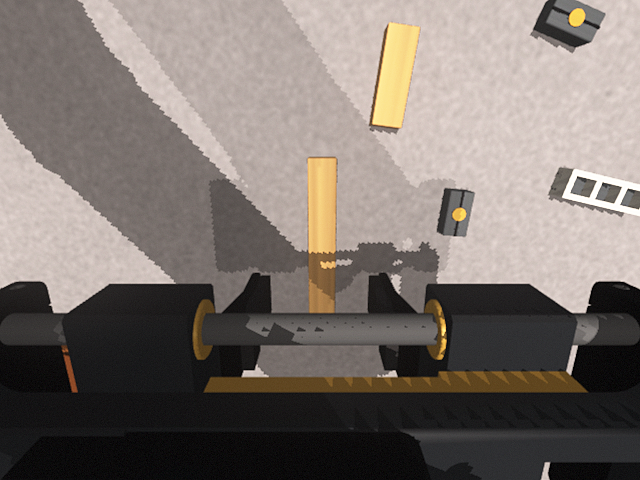

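The wrist view agrees with the top view to within about 1 mm, with the bar at (321,232) centred between the fingers. I'll descend, close and lift low.

{"api": "play_rows", "payload": {
  "commands": [
    [0.05,0.15,-2,0,0,0,5],
    [0,0,-2,0,0,0,5],
    [0,0,-2,0,0,0,5],
    [0,0,-2,0,0,0,5],
    [0,0,-1,0,0,0,5],
    [0,0,-0.85,0,0,0,5],
    [0,0,0,0,0,0,5],
    [0,0,0,0,0,0,1],
    [0,0,0,0,0,0,1],
    [0,0,0,0,0,0,1],
    [0,0,0,0,0,0,1],
    [0,0,0,0,0,0,1],
    [0,0,0,0,0,0,1],
    [0,0,0.5,0,0,0,1],
    [0,0,1,0,0,0,1],
    [0,0,1.5,0,0,0,1],
    [0,0,1.5,0,0,0,1],
    [0,0,1,0,0,0,1],
    [0,0,0,0,0,0,1]
  ],
  "grip_force": 25
}}

```text
time: 4.28
ee_pos: [0.4457, -0.336, 0.0601]
eef_rot: [0.973, 0.233, 0.001, 0.001]
ft_force: [0.7, -0.2, 0.1]
width: 0.0208
```

```bash
sed -i 's/s_\["width"\].round(4)/round(s_["width"],4)/' h.py
python3 -c "
from h import *;from bench import r
wristlook(r,.07,'w2')"
```

```text
[408.  62.] [ 376    0   64  128 4966] [ 43.  -22.7  46.8  16.9 109.4]
[319. 237.] [ 296  170   48  143 6202] [ 43.3 -31.2  69.1  21.2 117. ]
tcp [ 44.53 -33.57   5.94] phi 116.9 w 0.0206 f [ 0.7  0.1 -0.6] t 4.325
```

View pics/w2.png

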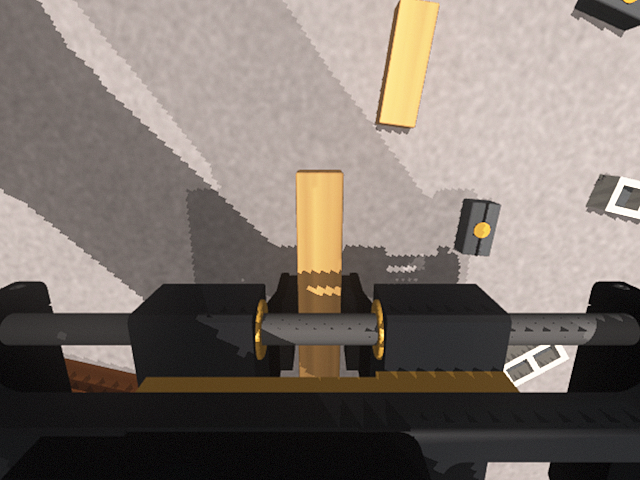

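The bar is held level. I'll carry it to the 127 till.

{"api": "play_rows", "payload": {
  "commands": [
    [-0.08,2,0,0,0,0.0583,1],
    [-0.08,3.8,0,0,0,0.0583,1],
    [-0.08,3.8,0,0,0,0.0583,1],
    [-0.08,3.8,0,0,0,0.0583,1],
    [-0.08,3.8,0,0,0,0.0583,1],
    [-0.08,3.8,0,0,0,0.0583,1],
    [-0.08,3.8,0,0,0,0.0583,1],
    [-0.08,3.8,0,0,0,0.0583,1],
    [-0.08,3.8,0,0,0,0.0583,1],
    [-0.08,3.8,0,0,0,0.0583,1],
    [-0.08,3.8,0,0,0,0.0583,1],
    [-0.08,3.8,0,0,0,0.0583,1],
    [-0.08,3.8,0,0,0,0.0583,1],
    [-0.08,3.8,0,0,0,0.0583,1],
    [-0.08,3.8,0,0,0,0.0583,1],
    [-0.08,3.8,0,0,0,0.0583,1],
    [-0.08,3.8,0,0,0,0.0583,1],
    [-0.08,3.8,0,0,0,0.0583,1],
    [0,0,0,0,0,0,1],
    [0,0,0,0,0,0,1]
  ]
}}

```text
time: 6.82
ee_pos: [0.4299, 0.3304, 0.0587]
eef_rot: [0.725, 0.689, -0.0, -0.0]
ft_force: [-0.0, -0.5, -0.7]
width: 0.0208
```

```bash
python3 -c "
from h import *;from bench import r
wristlook(r,.022,'w3')
c=r.camera('top');cv2.imwrite('pics/t1.png',cv2.resize(c['img'][170:350,110:510],None,fx=2,fy=2)[:,:,::-1])"
```

```text
[320. 163.] [ 223  134  190  107 3919] [ 38.1  33.1 107.6  60.5  85.5]
[317. 221.] [  243   150   150   163 18804] [ 41.   33.  101.2  86.  177.2]
[101. 247.] [    0   185   179   128 14437] [ 41.4  19.4 104.1  81.6  87.3]
tcp [43.03 32.97  5.88] phi 177.1 w 0.0208 f [-0.5  0.7 -0.4] t 6.875
```

View pics/w3.png

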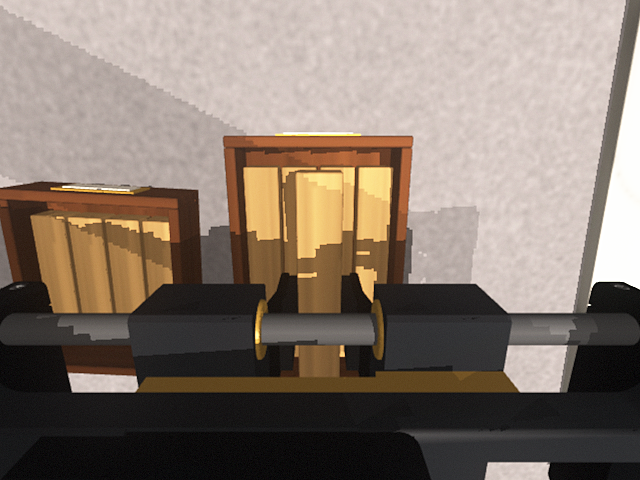

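The bar sits centred over the 127 till, columns 297–343 against a layer of 243–393. I'll lower it, release and lift.

{"api": "play_rows", "payload": {
  "commands": [
    [0,0,-0.8,0,0,0,1],
    [0,0,-0.8,0,0,0,1],
    [0,0,-0.8,0,0,0,1],
    [0,0,-0.5,0,0,0,1],
    [0,0,-0.4,0,0,0,1],
    [0,0,0,0,0,0,1],
    [0,0,0,0,0,0,1],
    [0,0,0,0,0,0,2.6],
    [0,0,0,0,0,0,3.4],
    [0,0,0,0,0,0,3.4],
    [0,0,0,0,0,0,3.4],
    [0,0,0,0,0,0,3.4],
    [0,0,1.5,0,0,0,3.4],
    [0,0,2,0,0,0,3.4],
    [0,0,2,0,0,0,3.4],
    [0,0,2,0,0,0,3.4],
    [0,0,0,0,0,0,3.4]
  ]
}}

```text
time: 9.05
ee_pos: [0.4318, 0.331, 0.1032]
eef_rot: [0.725, 0.689, 0.002, 0.0]
ft_force: [-0.8, -0.1, -0.9]
width: 0.0339
```

```bash
python3 -c "
from h import *;from bench import r
wristlook(r,.022,'w4')"
```

```text
[346. 145.] [ 269  131  125   67 1545] [35.9 35.  94.8 39.3 61.4]
[333. 188.] [ 287  146   91   85 6252] [39.1 34.2 63.5 59.6 87.1]
[271. 194.] [ 255  159   31   72 1984] [ 39.3  29.8  50.9  20.  177. ]
[130. 242.] [  79  200  117  105 7278] [43.4 19.7 82.5 82.4 84.3]
tcp [43.13 33.05 10.19] phi 177.0 w 0.0343 f [-0.1 -0.8 -0.4] t 9.1
```

View pics/w4.png

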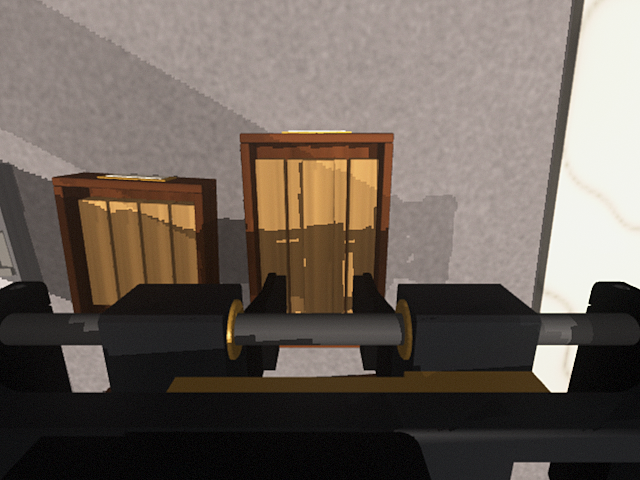

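The 127 bar lies in its till. Next is the 63 bar, about (43.65, -21.2), angle 109°.

{"api": "play_rows", "payload": {
  "commands": [
    [0.03,-2.4,0,0,0,-0.0742,5],
    [0.03,-3.45,0,0,0,-0.0742,5],
    [0.03,-3.45,0,0,0,-0.0742,5],
    [0.03,-3.45,0,0,0,-0.0742,5],
    [0.03,-3.45,0,0,0,-0.0742,5],
    [0.03,-3.45,0,0,0,-0.0742,5],
    [0.03,-3.45,0,0,0,-0.0742,5],
    [0.03,-3.45,0,0,0,-0.0742,5],
    [0.03,-3.45,0,0,0,-0.0742,5],
    [0.03,-3.45,0,0,0,-0.0742,5],
    [0.03,-3.45,0,0,0,-0.0742,5],
    [0.03,-3.45,0,0,0,-0.0742,5],
    [0.03,-3.45,0,0,0,-0.0742,5],
    [0.03,-3.45,0,0,0,-0.0742,5],
    [0.03,-3.45,0,0,0,-0.0742,5],
    [0.03,-3.45,0,0,0,-0.0742,5],
    [0,0,0,0,0,0,5],
    [0,0,0,0,0,0,5]
  ]
}}

```text
time: 11.35
ee_pos: [0.4357, -0.2111, 0.1009]
eef_rot: [0.986, 0.165, -0.0, -0.0]
ft_force: [-0.1, -0.3, -0.3]
width: 0.0501
```

```bash
python3 -c "
from h import *;from bench import r
wristlook(r,.016,'w5')"
```

```text
[431.  25.] [ 394    0   75   59 2343] [45.5 -5.1 43.7 21.3 52.1]
[599. 119.] [ 552   65   88  113 4074] [ 58.9  -6.6  90.3  21.6 155. ]
[320. 238.] [ 306  201   29   83 2070] [ 43.6 -21.1  64.6  21.  109.4]
tcp [ 43.58 -21.06  10.09] phi 109.1 w 0.05 f [ 0.3 -0.1 -0.1] t 11.4
```

{"api": "play_rows", "payload": {
  "commands": [
    [0,-0.05,-2,0,0,0,5],
    [0,0,-2,0,0,0,5],
    [0,0,-2,0,0,0,5],
    [0,0,-2,0,0,0,5],
    [0,0,-1,0,0,0,5],
    [0,0,-0.75,0,0,0,5],
    [0,0,0,0,0,0,5],
    [0,0,0,0,0,0,1],
    [0,0,0,0,0,0,1],
    [0,0,0,0,0,0,1],
    [0,0,0,0,0,0,1],
    [0,0,0,0,0,0,1],
    [0,0,0,0,0,0,1],
    [0,0,0.5,0,0,0,1],
    [0,0,1,0,0,0,1],
    [0,0,1.5,0,0,0,1],
    [0,0,1.5,0,0,0,1],
    [0,0,1,0,0,0,1],
    [0,0,0,0,0,0,1]
  ]
}}

```text
time: 13.78
ee_pos: [0.4361, -0.212, 0.0595]
eef_rot: [0.986, 0.165, 0.001, 0.001]
ft_force: [-0.6, 0.1, 0.2]
width: 0.0207
```

{"api": "play_rows", "payload": {
  "commands": [
    [0.978,2.194,0,0,0,0.0693,1],
    [0.978,2.194,0,0,0,0.0693,1],
    [0.978,2.194,0,0,0,0.0693,1],
    [0.978,2.194,0,0,0,0.0693,1],
    [0.978,2.194,0,0,0,0.0693,1],
    [0.978,2.194,0,0,0,0.0693,1],
    [0.978,2.194,0,0,0,0.0693,1],
    [0.978,2.194,0,0,0,0.0693,1],
    [0.978,2.194,0,0,0,0.0693,1],
    [0.978,2.194,0,0,0,0.0693,1],
    [0.978,2.194,0,0,0,0.0693,1],
    [0.978,2.194,0,0,0,0.0693,1],
    [0.978,2.194,0,0,0,0.0693,1],
    [0.978,2.194,0,0,0,0.0693,1],
    [0.978,2.194,0,0,0,0.0693,1],
    [0.978,2.194,0,0,0,0.0693,1],
    [0.978,2.194,0,0,0,0.0693,1],
    [0.978,2.194,0,0,0,0.0693,1],
    [0,0,0,0,0,0,1],
    [0,0,0,0,0,0,1]
  ]
}}

```text
time: 16.27
ee_pos: [0.6116, 0.1831, 0.0582]
eef_rot: [0.704, 0.71, -0.0, -0.0]
ft_force: [-0.7, 0.2, 0.3]
width: 0.0204
```

```bash
python3 -c "
from h import *;from bench import r
wristlook(r,.022,'w6')"
```

```text
[349.  34.] [ 240    0  213   60 4038] [ 47.6  19.4 106.1  27.1  84.2]
[335.   7.] [ 260    0  129   25 1764] [47.4 18.3 64.5 10.7 90.6]
[555.  53.] [ 507    0  133   92 4698] [48.8 31.8 71.9 39.9 87.3]
[623.  30.] [ 600    0   40   62 1909] [48.1 33.8 27.8 21.5  0.6]
[316. 241.] [  224   185   182   174 14319] [ 61.4  18.6 110.7 106.7   9.1]
[568. 242.] [  495   188   145   120 12136] [ 59.5  33.1  88.6  69.4 103.3]
tcp [61.17 18.26  5.83] phi 0.5 w 0.0207 f [0.8 0.1 0.1] t 16.325
```

View pics/w6.png

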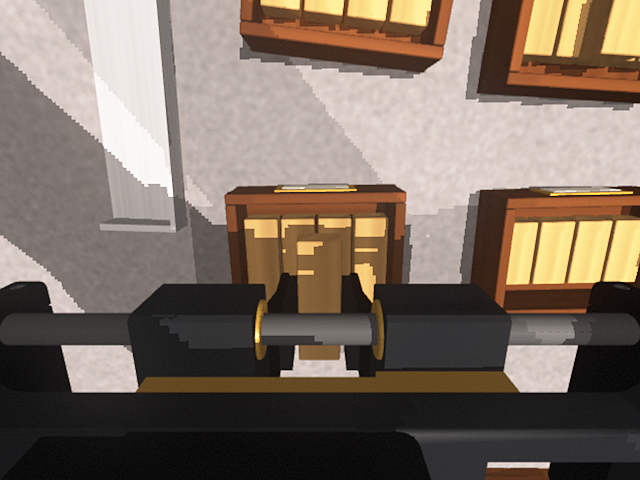

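The view shows the 63 bar centred in width, columns 297–343 against 245–387. I'll check the lengthwise position from the near edges (row 217 layer, row 234 bar, and row 222 for till 42).

```bash
python3 -c "
from h import *;from bench import r
c=r.camera('wrist')
print(cast(c,[[248,219],[384,216],[510,221],[633,219]],.022),cast(c,[[298,236],[340,234]],.071))"
```

```text
[[0.58178059 0.1393116 ]
 [0.57917905 0.21999904]
 [0.58148996 0.2950925 ]
 [0.57956774 0.36782932]] [[0.57823392 0.17200538]
 [0.57710607 0.19106258]]
```

{"api": "play_rows", "payload": {
  "commands": [
    [0.1,0,-0.8,0,0,0,1],
    [0,0,-0.8,0,0,0,1],
    [0,0,-0.8,0,0,0,1],
    [0,0,-0.5,0,0,0,1],
    [0,0,-0.35,0,0,0,1],
    [0,0,0,0,0,0,1],
    [0,0,0,0,0,0,1],
    [0,0,0,0,0,0,2.6],
    [0,0,0,0,0,0,3.4],
    [0,0,0,0,0,0,3.4],
    [0,0,0,0,0,0,3.4],
    [0,0,0,0,0,0,3.4],
    [0,0,1.5,0,0,0,3.4],
    [0,0,2,0,0,0,3.4],
    [0,0,2,0,0,0,3.4],
    [0,0,2,0,0,0,3.4],
    [0,0,0,0,0,0,3.4]
  ]
}}

```text
time: 18.5
ee_pos: [0.6138, 0.1838, 0.1035]
eef_rot: [0.704, 0.71, 0.002, 0.001]
ft_force: [-0.4, -0.5, 0.5]
width: 0.0342
```

```bash
python3 -c "
from h import *;from bench import r
wristlook(r,.022,'w7')"|tail -1
```

```text
tcp [61.31 18.34 10.2 ] phi 0.5 w 0.0339 f [ 0.3 -0.3 -0.6] t 18.55
```

View pics/w7.png

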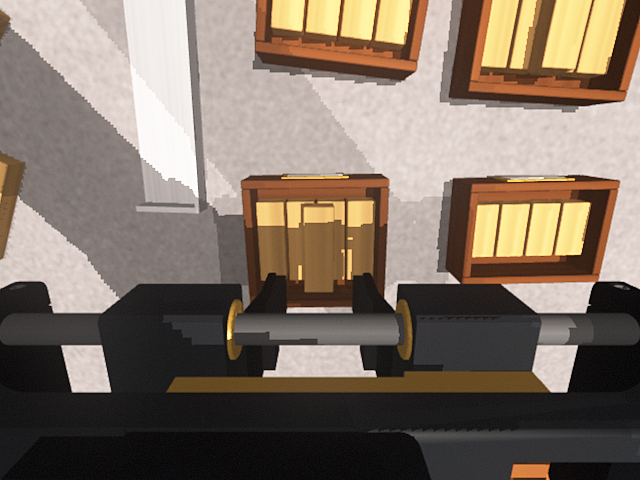

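The 63 bar lies flat in its till. Next is the 42 bar at (45.6, -4.9), angle 52.4°.

{"api": "play_rows", "payload": {
  "commands": [
    [-0.872,-1.291,0,0,0,-0.1242,5],
    [-0.872,-1.291,0,0,0,-0.1242,5],
    [-0.872,-1.291,0,0,0,-0.1242,5],
    [-0.872,-1.291,0,0,0,-0.1242,5],
    [-0.872,-1.291,0,0,0,-0.1242,5],
    [-0.872,-1.291,0,0,0,-0.1242,5],
    [-0.872,-1.291,0,0,0,-0.1242,5],
    [-0.872,-1.291,0,0,0,-0.1242,5],
    [-0.872,-1.291,0,0,0,-0.1242,5],
    [-0.872,-1.291,0,0,0,-0.1242,5],
    [-0.872,-1.291,0,0,0,-0.1242,5],
    [-0.872,-1.291,0,0,0,-0.1242,5],
    [-0.872,-1.291,0,0,0,-0.1242,5],
    [-0.872,-1.291,0,0,0,-0.1242,5],
    [-0.872,-1.291,0,0,0,-0.1242,5],
    [-0.872,-1.291,0,0,0,-0.1242,5],
    [-0.872,-1.291,0,0,0,-0.1242,5],
    [-0.872,-1.291,0,0,0,-0.1242,5],
    [0,0,0,0,0,0,5],
    [0,0,0,0,0,0,5]
  ]
}}

```text
time: 21.05
ee_pos: [0.4558, -0.0485, 0.1009]
eef_rot: [0.947, -0.321, -0.0, -0.0]
ft_force: [0.7, 0.2, 0.4]
width: 0.05
```

```bash
python3 -c "
from h import *;from bench import r
wristlook(r,.016,'w8');print(r.read_state()['joint_positions'])"
```

```text
[49. 27.] [   0    0  108   80 2934] [ 40.5  17.2  87.2  19.9 174. ]
[489. 150.] [ 426  122  125   57 3834] [ 59.1  -6.7  85.3  21.3 155.3]
tcp [45.6  -4.84 10.09] phi 52.6 w 0.05 f [-0.3  0.4 -0.2] t 21.1
[ 0.47176723  0.11162414 -0.48490162  2.00809072  0.06007558  1.03547286
 -0.69421109]
```

The gripper hides most of the 42 bar from the wrist camera, but the earlier views agree on it to about 2 mm (45.6,-4.8 and 45.5,-5.1).

{"api": "play_rows", "payload": {
  "commands": [
    [0,-0.1,-2,0,0,0,5],
    [0,0,-2,0,0,0,5],
    [0,0,-2,0,0,0,5],
    [0,0,-2,0,0,0,5],
    [0,0,-1,0,0,0,5],
    [0,0,-0.75,0,0,0,5],
    [0,0,0,0,0,0,5],
    [0,0,0,0,0,0,1],
    [0,0,0,0,0,0,1],
    [0,0,0,0,0,0,1],
    [0,0,0,0,0,0,1],
    [0,0,0,0,0,0,1],
    [0,0,0,0,0,0,1],
    [0,0,0.5,0,0,0,1],
    [0,0,1,0,0,0,1],
    [0,0,1.5,0,0,0,1],
    [0,0,1.5,0,0,0,1],
    [0,0,1,0,0,0,1],
    [0,0,0,0,0,0,1]
  ]
}}

```text
time: 23.48
ee_pos: [0.4563, -0.0502, 0.0595]
eef_rot: [0.947, -0.322, 0.001, -0.0]
ft_force: [0.7, -0.1, -0.3]
width: 0.0208
```

{"api": "play_rows", "payload": {
  "commands": [
    [0.806,2.161,0,0,0,-0.0486,1],
    [0.806,2.161,0,0,0,-0.0486,1],
    [0.806,2.161,0,0,0,-0.0486,1],
    [0.806,2.161,0,0,0,-0.0486,1],
    [0.806,2.161,0,0,0,-0.0486,1],
    [0.806,2.161,0,0,0,-0.0486,1],
    [0.806,2.161,0,0,0,-0.0486,1],
    [0.806,2.161,0,0,0,-0.0486,1],
    [0.806,2.161,0,0,0,-0.0486,1],
    [0.806,2.161,0,0,0,-0.0486,1],
    [0.806,2.161,0,0,0,-0.0486,1],
    [0.806,2.161,0,0,0,-0.0486,1],
    [0.806,2.161,0,0,0,-0.0486,1],
    [0.806,2.161,0,0,0,-0.0486,1],
    [0.806,2.161,0,0,0,-0.0486,1],
    [0.806,2.161,0,0,0,-0.0486,1],
    [0.806,2.161,0,0,0,-0.0486,1],
    [0.806,2.161,0,0,0,-0.0486,1],
    [0,0,0,0,0,0,1],
    [0,0,0,0,0,0,1]
  ]
}}

```text
time: 25.98
ee_pos: [0.6005, 0.3379, 0.0579]
eef_rot: [0.721, -0.693, 0.0, 0.001]
ft_force: [1.0, -0.7, -0.1]
width: 0.021
```

```bash
python3 -c "
from h import *;from bench import r
wristlook(r,.022,'w9')"|tail -1
```

```text
tcp [60.08 33.76  5.81] phi 2.3 w 0.021 f [0.2 0.2 0.2] t 26.025
```

View pics/w9.png

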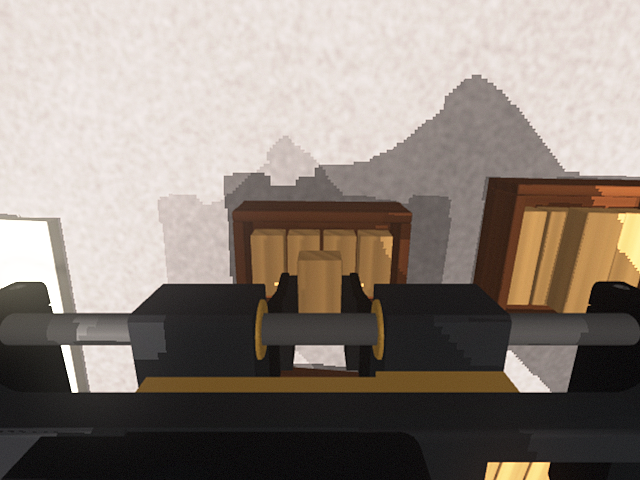

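The 42 bar is centred, columns 299–341 against a layer of 251–392. I'll lower and release it.

{"api": "play_rows", "payload": {
  "commands": [
    [0,0,-0.8,0,0,0,1],
    [0,0,-0.8,0,0,0,1],
    [0,0,-0.8,0,0,0,1],
    [0,0,-0.5,0,0,0,1],
    [0,0,-0.35,0,0,0,1],
    [0,0,0,0,0,0,1],
    [0,0,0,0,0,0,1],
    [0,0,0,0,0,0,2.6],
    [0,0,0,0,0,0,3.4],
    [0,0,0,0,0,0,3.4],
    [0,0,0,0,0,0,3.4],
    [0,0,0,0,0,0,3.4],
    [0,0,1.5,0,0,0,3.4],
    [0,0,2,0,0,0,3.4],
    [0,0,2,0,0,0,3.4],
    [0,0,2,0,0,0,3.4],
    [0,0,0,0,0,0,3.4]
  ]
}}

```text
time: 28.15
ee_pos: [0.6019, 0.3396, 0.1037]
eef_rot: [0.721, -0.693, 0.001, -0.002]
ft_force: [-1.0, -0.1, -0.4]
width: 0.034
```

```bash
python3 -c "
from h import *;from bench import r
wristlook(r,.022,'w10');print(r.read_state()['joint_positions'])"|tail -3
```

```text
tcp [60.12 33.91 10.21] phi 2.3 w 0.0339 f [ 0.1 -0.3 -0.5] t 28.2
[-0.28148179  0.59251962 -0.43283274  1.38914987  0.25316467  1.21307593
 -2.26835682]
```

View pics/w10.png

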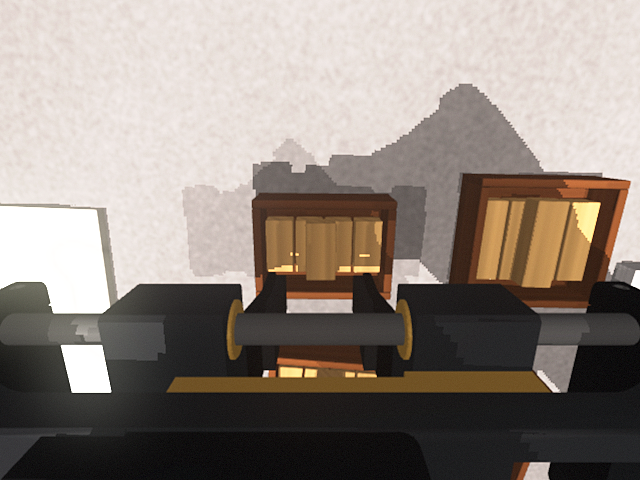

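The 42 bar is in its till. Next is the 85 bar at (59.1, -6.6), angle 155°.

{"api": "play_rows", "payload": {
  "commands": [
    [-0.072,-2.4,0,0,0,-0.034,5],
    [-0.072,-2.93,0,0,0,-0.034,5],
    [-0.072,-2.93,0,0,0,-0.034,5],
    [-0.072,-2.93,0,0,0,-0.034,5],
    [-0.072,-2.93,0,0,0,-0.034,5],
    [-0.072,-2.93,0,0,0,-0.034,5],
    [-0.072,-2.93,0,0,0,-0.034,5],
    [-0.072,-2.93,0,0,0,-0.034,5],
    [-0.072,-2.93,0,0,0,-0.034,5],
    [-0.072,-2.93,0,0,0,-0.034,5],
    [-0.072,-2.93,0,0,0,-0.034,5],
    [-0.072,-2.93,0,0,0,-0.034,5],
    [-0.072,-2.93,0,0,0,-0.034,5],
    [-0.072,-2.93,0,0,0,-0.034,5],
    [0,0,0,0,0,0,5],
    [0,0,0,0,0,0,5]
  ]
}}

```text
time: 30.2
ee_pos: [0.5908, -0.0658, 0.101]
eef_rot: [-0.537, 0.843, 0.0, 0.0]
ft_force: [0.0, 0.9, -0.3]
width: 0.05
```

```bash
python3 -c "
from h import *;from bench import r
wristlook(r,.016,'w11')"
```

```text
[319. 240.] [ 305  186   29  109 3009] [ 59.1  -6.7  84.9  21.2 155. ]
tcp [59.08 -6.51 10.11] phi 155.1 w 0.0504 f [-0.5  0.8  0. ] t 30.25
```

{"api": "play_rows", "payload": {
  "commands": [
    [0,-0.1,-2,0,0,0,5],
    [0,0,-2,0,0,0,5],
    [0,0,-2,0,0,0,5],
    [0,0,-2,0,0,0,5],
    [0,0,-1,0,0,0,5],
    [0,0,-0.75,0,0,0,5],
    [0,0,0,0,0,0,5],
    [0,0,0,0,0,0,1],
    [0,0,0,0,0,0,1],
    [0,0,0,0,0,0,1],
    [0,0,0,0,0,0,1],
    [0,0,0,0,0,0,1],
    [0,0,0,0,0,0,1],
    [0,0,0.5,0,0,0,1],
    [0,0,1,0,0,0,1],
    [0,0,1.5,0,0,0,1],
    [0,0,1.5,0,0,0,1],
    [0,0,1,0,0,0,1],
    [0,0,0,0,0,0,1]
  ]
}}

```text
time: 32.62
ee_pos: [0.5914, -0.067, 0.0597]
eef_rot: [-0.537, 0.843, -0.001, 0.001]
ft_force: [0.1, 0.4, -0.7]
width: 0.0209
```

{"api": "play_rows", "payload": {
  "commands": [
    [-1.121,1.889,0,0,0,0.0239,1],
    [-1.121,1.889,0,0,0,0.0239,1],
    [-1.121,1.889,0,0,0,0.0239,1],
    [-1.121,1.889,0,0,0,0.0239,1],
    [-1.121,1.889,0,0,0,0.0239,1],
    [-1.121,1.889,0,0,0,0.0239,1],
    [-1.121,1.889,0,0,0,0.0239,1],
    [-1.121,1.889,0,0,0,0.0239,1],
    [-1.121,1.889,0,0,0,0.0239,1],
    [-1.121,1.889,0,0,0,0.0239,1],
    [-1.121,1.889,0,0,0,0.0239,1],
    [-1.121,1.889,0,0,0,0.0239,1],
    [-1.121,1.889,0,0,0,0.0239,1],
    [-1.121,1.889,0,0,0,0.0239,1],
    [0,0,0,0,0,0,1],
    [0,0,0,0,0,0,1]
  ]
}}

```text
time: 34.62
ee_pos: [0.434, 0.1971, 0.0585]
eef_rot: [-0.67, 0.742, -0.0, -0.0]
ft_force: [-0.4, 0.5, 0.3]
width: 0.0209
```

```bash
python3 -c "
from h import *;from bench import r
wristlook(r,.022,'w12')"|tail -1
```

```text
tcp [43.41 19.69  5.85] phi 174.1 w 0.0207 f [ 0.2 -0.8 -0.4] t 34.675
```

View pics/w12.png

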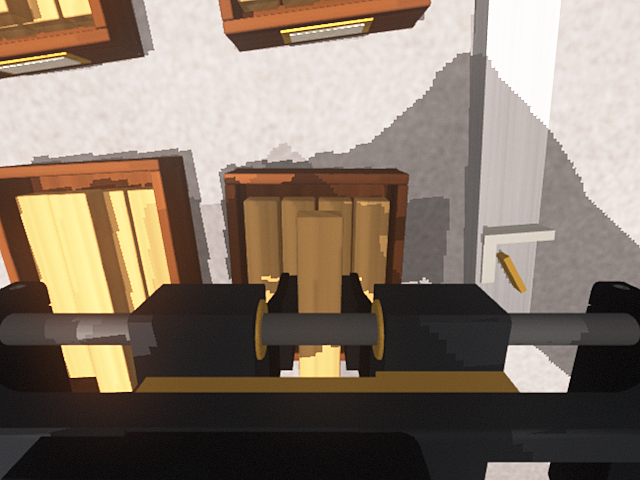

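The 85 bar is aligned and centred, columns 298–342 against a layer of 245–390. I'll lower it, release, lift, and retreat so the top camera has a clear view.

{"api": "play_rows", "payload": {
  "commands": [
    [0,0,-0.8,0,0,0,1],
    [0,0,-0.8,0,0,0,1],
    [0,0,-0.8,0,0,0,1],
    [0,0,-0.5,0,0,0,1],
    [0,0,-0.35,0,0,0,1],
    [0,0,0,0,0,0,1],
    [0,0,0,0,0,0,1],
    [0,0,0,0,0,0,2.6],
    [0,0,0,0,0,0,3.4],
    [0,0,0,0,0,0,3.4],
    [0,0,0,0,0,0,3.4],
    [0,0,0,0,0,0,3.4],
    [0,0,1.5,0,0,0,3.4],
    [0,0,2,0,0,0,3.4],
    [0,0,2,0,0,0,3.4],
    [0,0,2,0,0,0,3.4],
    [0,0,2,0,0,0,3.4],
    [0,0,2,0,0,0,3.4],
    [0,0,0,0,0,0,3.4]
  ]
}}

```text
time: 37.05
ee_pos: [0.4347, 0.198, 0.1432]
eef_rot: [-0.67, 0.742, -0.001, 0.002]
ft_force: [0.8, 0.1, -0.6]
width: 0.0339
```

{"api": "play_rows", "payload": {
  "commands": [
    [0,-2,0,0,0,0,3.4],
    [0.2,-3.5,0.2,0,0,0,3.4],
    [0.2,-3.5,0.2,0,0,0,3.4],
    [0.2,-3.5,0.2,0,0,0,3.4],
    [0.2,-3.5,0.2,0,0,0,3.4],
    [0.2,-3.5,0.2,0,0,0,3.4],
    [0.2,-3.5,0.2,0,0,0,3.4],
    [0.2,-3.5,0.2,0,0,0,3.4],
    [0.2,-3.5,0.2,0,0,0,3.4],
    [0.2,-3.5,0.2,0,0,0,3.4],
    [0.2,-3.5,0.2,0,0,0,3.4],
    [0.2,-3.5,0.2,0,0,0,3.4],
    [0.2,-3.5,0.2,0,0,0,3.4],
    [0.2,-3.5,0.2,0,0,0,3.4],
    [0,0,0,0,0,0,3.4],
    [0,0,0,0,0,0,3.4],
    [0,0,0,0,0,0,3.4]
  ]
}}

```text
time: 39.17
ee_pos: [0.4599, -0.2764, 0.1669]
eef_rot: [-0.671, 0.742, 0.0, 0.0]
ft_force: [-0.1, 0.6, 0.2]
width: 0.0341
```

```bash
python3 -c "
from h import *;from bench import r
c=r.camera('top');a=c['img'];print(r.read_state()['ee_pos'],r.read_state()['time'])
t=cv2.resize(a[175:340,115:315],None,fx=4,fy=4,interpolation=cv2.INTER_CUBIC)[:600]
cv2.imwrite('pics/t9.png',t[:,:,::-1])
s=r.camera('scene')['img'];cv2.imwrite('pics/s9.png',cv2.resize(s[80:380,130:470],None,fx=2,fy=2)[:600,:,::-1])"
```

```text
[ 0.45996467 -0.27652626  0.16705035] 39.225
```

View pics/t9.png

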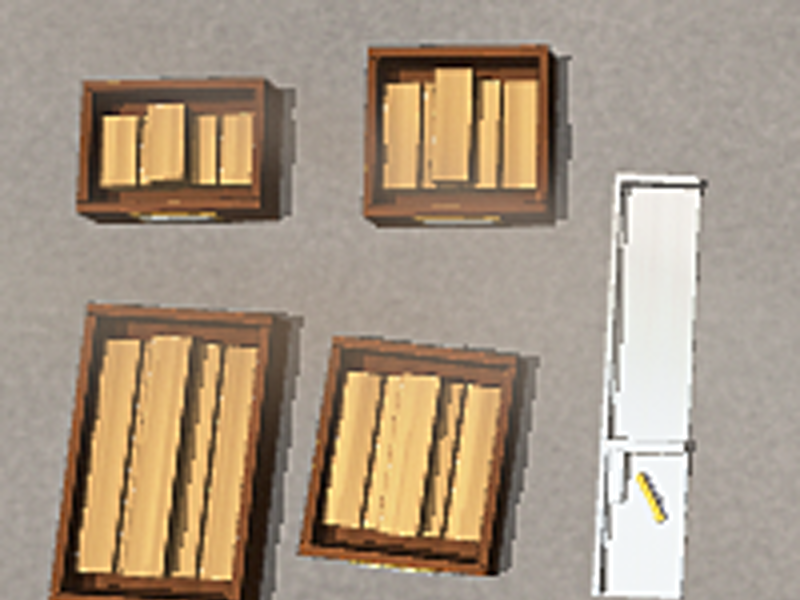

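View pics/s9.png

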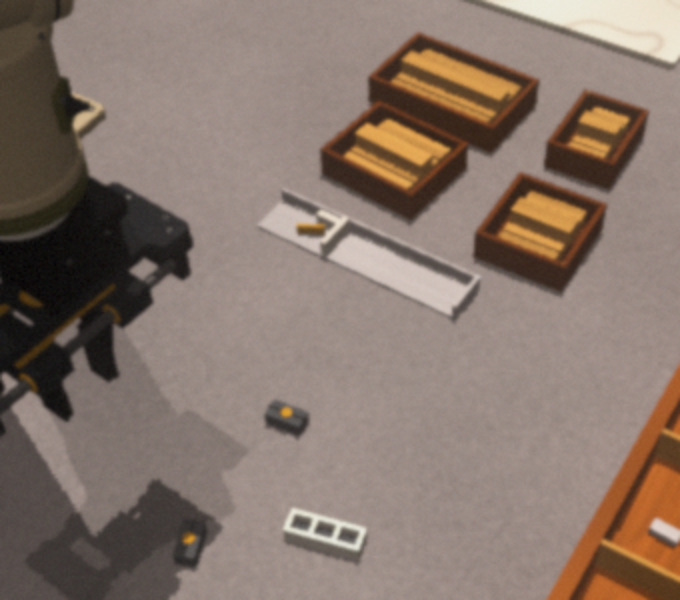

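All four bars lie flat inside their tills. I'll do a quick numeric check of the two with the largest visible lengthwise offset, then hand in.

```bash
python3 -c "
from h import *;from bench import r
c=dict(np.load('top0.npz'))
P=lambda u,v:(115+(u+.5)/4-.5,175+(v+.5)/4-.5)
for n,b,l in(('42',P(164,142),P(177,149)),('63',P(453,124),P(458,134))): print(n,cast(c,b,.038)-cast(c,l,.022))
r.close_job()"
```

```text
42 [[0.00019511 0.0014507 ]]
63 [[ 0.0017691  -0.00034144]]
the job is handed in; nothing more can be done
```

I put all four wooden bars in their tills by about 39 s of the 112 s allowed, and handed the job in. I took them in the order 127, 63, 42, 85. Each was gripped across its width, carried low with its centre below 70 mm, and set on the layer before I opened the fingers.

- **Placement:** the last top and scene pictures show every bar lying flat inside the right till and lined up with the layer. Measured offsets from the layer centre are at most 2 mm for the 42 and 63 bars. I checked the 85 and 127 bars only by eye.
- **Metal bars:** my path never came near them. The last scene crop shows the metal 63 bar apparently undisturbed. The metal 85 bar was outside that crop, and I measured neither one afterwards.
- **At hand-in:** the gripper was empty, 17 cm up and clear of everything. The force readings I saw stayed near 1 N. No check failed or disagreed.

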